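Vent the wash-down manifold and take off its blue port cap

TASK

First slide the red vent grip along its track until it stands on the green band, and leave it there. Then undo the blue cap on the black manifold - nobody knows whether its thread is right- or left-handed, so try it both ways - and lift it straight out. Finish while still holding the blue cap upright in the gripper, about 10 cm above its port and over the manifold; leave the yellow cap and the other things on the table where they are.

Things in the scene. Friction and masses are not known exactly. Their poses are not given: they have to be found in the camera images.
- manifold: Black manifold fixed to the table: block 95 x 270 x 36 mm (x, y, z) with two round ports (68 mm outside, rims 75 mm above the table) at y = +75 and -75 mm in its frame. Origin: centre of its underside; z up, y along its length. One port carries the blue cap, the other the yellow one; which is which varies.
- blue_cap_wing (a point): Point on the blue cap's axis in its upright wing, 30 mm above the port rim when seated. The wing is 46 mm long (x axis), 13 mm thick (y axis; pinch it this way) and 37 mm high: top 15 mm above this point, foot 21 mm below it, on a disc 66 mm across and 9 mm thick that sits on the rim. z up. Seated, the wing lies along the manifold's x axis within 6 degrees.
- yellow_cap_wing (a point): The same point on the yellow cap, which is alike but stays on; its thread is of the opposite hand.
- vent_base: Aluminium slider track fixed to the table, 40 x 170 x 14 mm (x, y, z), long side along its y axis. Origin: centre of its underside. The green band, 24 mm long, is centred at y = +25 mm in this frame.
- vent (a joint): Position of the red grip along the track in m: 0 at the -y end of its travel, 0.12 at the +y end; its centre lies at y = value - 0.060 in the track's frame. It stays where it is left; sliding it takes about 2 N. On the green band, centred: 0.085. It starts between 0 and 0.05.
- vent_top (a point): Centre of the top face of the red grip, 54 mm above the table; the grip is a block 28 mm across the track (x), 20 mm along it (y) and 40 mm high. Axes as the track's.
- wrench: Bystander: steel spanner lying on the table; leave alone.
- clamp_ring: Bystander: steel ring, 60 mm across, 14 mm high; leave alone.
- cleaner: Bystander: white bottle with a red cap, 66 mm across, 170 mm high; leave alone.
- scraper: Bystander: scraper lying on the table; leave alone.
- sample_cup: Bystander: white cup, 72 mm across, 75 mm high; leave alone.
- jar: Bystander: jar, 68 mm across, 80 mm high; leave alone.
- blue_cap: The cap, 80 to 170 g: origin 30 mm below the wing point, same axes; a plug reaches 23 mm below it. Short thread of unknown hand, hidden: the loosening way it turns freely (under 0.15 N m, no push) to a stop about 65 degrees from the manifold's x axis, and at or up to 6 degrees before that stop lifts straight out; the other way it hits a hard stop within 20 degrees. Else it lifts under 3 mm.
- yellow_cap: The yellow cap itself: origin at the centre of its disc's underside.
Things that resemble listed ones, but are neither listed nor needed, are in the scene too. What is shaped like the vent_base but orange is not meant. Of the things shaped like the blue_cap, the blue one is meant.

How it is judged:
On the way, in this order (a step that is already met when the one before it is completed fails the run):
1. the vent grip stands on the green band while the blue cap is still seated (value of joint vent between 0.078 and 0.092 m and z of blue_cap_wing in the frame of manifold below 0.112 m), for 0.3 s.
2. the blue cap is out of its port, in the fingers (z of blue_cap_wing in the frame of manifold above 0.14 m and contact force between blue_cap and the fingers above 1 N), for 0.2 s.
At the end, for the whole second after the job is handed in: Vent grip on the green band (0.078 to 0.092). Blue cap still, in the fingers (over 1 N), 60 to 170 mm above its seat, within 180 mm of the manifold centre sideways, within 0.3 rad of upright, touching neither manifold nor yellow cap. Yellow cap within 10 mm of its start (value of joint vent between 0.078 and 0.092 m and z of blue_cap_wing in the frame of manifold between 0.165 and 0.275 m and contact force between blue_cap and the fingers above 1 N and horizontal distance between blue_cap_wing and manifold below 0.18 m and angle between blue_cap_wing's own z axis and vertical below 0.3 rad and linear speed of blue_cap below 0.03 m/s and contact force between blue_cap and manifold below 0.1 N and contact force between blue_cap and yellow_cap below 0.1 N and distance of yellow_cap_wing from where it was at the start of the episode below 0.01 m); the arm keeps its last pose, push and grip.
It fails at once if the yellow cap is pulled out or knocked (moved over 10 mm) (distance of yellow_cap_wing from where it was at the start of the episode above 0.01 m).
It fails at once if a bystander is moved over 40 mm (distance of any of wrench, clamp_ring, scraper, jar, cleaner, sample_cup from where it was at the start of the episode above 0.04 m).
It also fails if it takes over 58 s, if anything falls off the work surface, if the arm or the gripper's body presses on something with over 40 N, if the wrist force passes 120 N, or if a joint passes its speed limit or range.

ROBOT

A 6-joint arm with a two-finger parallel gripper is mounted at the origin on the work surface. World frame = base frame: x ahead of the robot, y to its left, z up, the work surface at z = 0. Lengths are in m, angles in rad, forces in N, time in s.
With the tool pointing down it reaches from about 0.3 to 0.875 m from the base axis. Payload 6.4 kg.
Tool frame: the origin (TCP) lies midway between the tips of the shut fingers; the grasp point (between the pads) lies 19 mm behind it; z points along the fingers, y is the line along which they close (so a half turn about z gives the same grasp; the last joint's range is limited). The gripper opens to 88 mm and grips with 3 to 60 N. Pads are 18 mm wide; open, the fingers measure 123 mm over their backs; the gripper's body (75 mm by 187 mm) begins 45 mm behind the grasp point.
Start: joints at [1.103, 0.181, 1.607, -0, 1.354, -0.206], TCP at [0.149, 0.555, 0.239] pointing down, gripper open.
Joint ranges: [-2.99, 2.99], [-0.89, 2.07], [0.3, 2.58], [-1.14, 4.28], [0, 2.63], [-3.12, 3.12]. Speed limits (rad/s): [2.57, 2.57, 3.01, 3.14, 3.14, 3.14].

INTERFACE

Orientations are given as [roll, pitch, yaw] about the fixed x, y, z axes, in that order (R = Rz(yaw) Ry(pitch) Rx(roll)).
In Python, from station import robot gives the robot as it stands.
- The arm moves only by the shell command python3 -m jog 'ROWS' [FORCE]. ROWS is JSON, a list of rows, each an object of numbers: "ax", "ay", "az": the turn, a rotation vector about the world's x, y, z in rad; "tx", "ty", "tz": the shift along the world's x, y, z in mm; "grip": the finger opening in mm, from 0 to 88.1. A call has exactly 5 rows; each row shifts and turns the commanded pose from where the row before left it; what a row does not reach is not made up. A row lasts 1/10 s, in which the tool goes at most 50 mm and 8.59 degrees, less where a joint would pass 70% of its speed; a pose out of reach is approached as far as the arm can. A call is refused whole if a number of a shift passes 50 or a number of a turn 0.15, either way. A call with a gripper value outside its range is refused whole. The fingers move at their own pace and stop on an object; FORCE is the grip in N (left out, the last holds). Time passes only in rows, so rows that do not move let the fingers close, or fill a call up. It gives the time, the measured TCP pose, the force, the opening and the grip force at its end, in the units of the state.
- robot.get_obs(): the state, without advancing time (a new reading comes with each control period).
- robot.grab_frame(name): name is "scene" or "top" or "wrist"; returns a dict with "image" (420x560x3 uint8, red, green, blue), "intrinsics" (3x3 intrinsics, pixels), "R" (3x3) and "t" (3): a world point X has camera coordinates R X + t; the wrist camera has in their place "hand_eye" (4x4, takes a point from camera to tool coordinates, whose origin is the TCP and whose axes are the flange's). Camera axes: x right, y down, z forward; pixel columns grow to the right and rows downward; lengths in m; the calibration is good to about 2 mm. A picture is of the moment at which its call begins: read the wrist's pose just before it. There is no depth.
- robot.finish_job(): hands the job in; it is judged then, once.
The state is a dict: "time": time; "joint_pos": joint angles; "joint_vel": joint speeds; "tau": joint torques, N m; "tool_pos": TCP position; "tool_rot": TCP orientation; "ft_force": force on the tool from outside, world axes, zero at the start; "wrist_torque": the same for the moment, N m; "grip_width": opening from 0.0 (shut) to 1.0 (fully open); "finger_force": force on a finger pad.
Only numpy, scipy, OpenCV 4.12 (cv2) and the standard library are available. Lean on these libraries where they do the work, as an engineer would, in place of code of your own. Each camera call takes 0.05 s, during which the arm holds its last target. There are 200 camera calls.

## Working session

There is one attempt and no reset: what is moved stays moved. The work goes in short steps, Python scripts to look and compute and a shell command to move; the robot and the scene stay as the last step left them, time stands still between calls to the robot, and variables do not carry over. Pictures are saved under pics/ and viewed, at most 10 in all, crops included, and the job is handed in when it is done.

```bash
ls; mkdir -p pics; cat > h.py <<'E'
import numpy as np, cv2
from station import robot
def grab(n,f):
    o=robot.get_obs(); d=robot.grab_frame(n); cv2.imwrite(f'pics/{f}.png',d['image'][:,:,::-1]); 
    d['obs']={k:np.array(v) for k,v in o.items()}; np.save(f'pics/{f}.npy',d,allow_pickle=True); return d
E
python3 - <<'E'
from h import *
for n in('scene','top'):
    d=grab(n,n+'0'); print(n,d['intrinsics'],d['R'],d['t'])
d=grab('wrist','wrist0'); print(d['hand_eye'],d['intrinsics']); print(robot.get_obs())
a=cv2.imread('pics/scene0.png');b=cv2.imread('pics/top0.png')
E
```

```text
pics
scene [[492.84817058   0.         278.3389379 ]
 [  0.         492.84817058 209.97867355]
 [  0.           0.           1.        ]] [[ 0.88335899  0.46862477  0.00822958]
 [ 0.32060167 -0.59134063 -0.73995326]
 [-0.34189395  0.65628278 -0.67260794]] [-0.47685996 -0.06917591  1.59185775]
top [[523.95683931   0.         283.5440983 ]
 [  0.         523.95683931 208.38146032]
 [  0.           0.           1.        ]] [[-0.0028082  -0.99995405  0.00916584]
 [-0.98612846  0.00124796 -0.16597924]
 [ 0.16596018 -0.0095048  -0.98608665]] [0.02785756 0.52635971 1.49120291]
[[-1.05450741e-03 -9.62068068e-01 -2.72807478e-01  6.91008010e-02]
 [ 9.99999182e-01 -1.21212916e-03  4.09241758e-04  2.60545745e-05]
 [-7.24396327e-04 -2.72806823e-01  9.62068559e-01 -1.44926903e-01]
 [ 0.00000000e+00  0.00000000e+00  0.00000000e+00  1.00000000e+00]] [[357.82517182   0.         281.07571113]
 [  0.         357.82517182 203.351228  ]
 [  0.           0.           1.        ]]
{'time': 0.15, 'joint_pos': array([ 1.10268791e+00,  1.81357427e-01,  1.60771773e+00, -1.22720206e-05,
        1.35382423e+00, -2.06297158e-01]), 'joint_vel': array([-0.00013108, -0.00311933, -0.00063271,  0.0019721 ,  0.00173275,
       -0.00060441]), 'tau': array([ 1.91757579e-03, -4.34228683e+01, -3.42174268e+01,  7.02036079e-02,
        3.56159988e-02, -7.19152081e-05]), 'tool_pos': array([0.14863272, 0.55505349, 0.23805368]), 'tool_rot': array([-3.14031117e+00, -2.55941409e-04,  2.87978388e+00]), 'ft_force': array([-0.19678126, -0.10378743, -1.29802904]), 'wrist_torque': array([0.01300558, 0.02418505, 0.00246549]), 'finger_force': 0.0, 'grip_width': 0.9963253225668336}
```

View pics/top0.png

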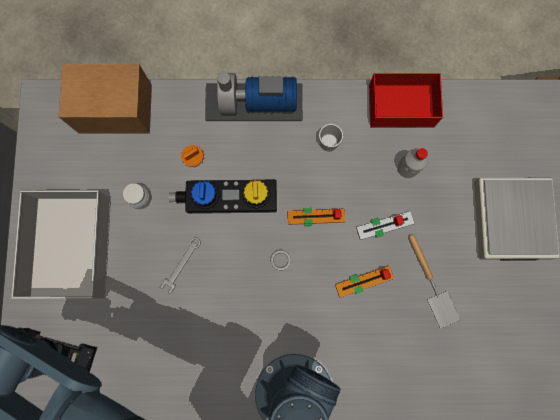

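View pics/scene0.png

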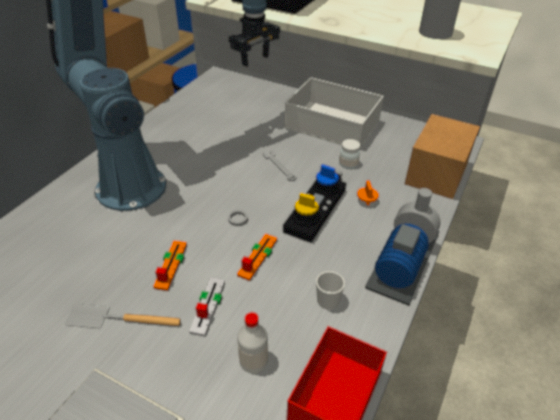

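The top view shows the blue cap at about (204,192), yellow at (256,192), and the silver track centred near (385,225) with its red grip at (399,220) and green marks at (377,226). In the scene view the silver track is near (208,305), its grip at (202,311), and the blue wing at (327,177). Next I measure these with masks.

```bash
cat >> h.py <<'E'
from scipy.spatial.transform import Rotation as Ro
def cam(d):
    "camera centre C and matrix A mapping pixel(h)->world ray"
    K=d['intrinsics']
    if 'hand_eye' in d:
        o=d['obs']; T=np.eye(4); T[:3,:3]=Ro.from_euler('xyz',o['tool_rot']).as_matrix(); T[:3,3]=o['tool_pos']
        W=T@d['hand_eye']; return W[:3,3],W[:3,:3]@np.linalg.inv(K)
    return -d['R'].T@d['t'], d['R'].T@np.linalg.inv(K)
def ray(d,p):
    C,A=cam(d); v=A@np.array([p[0],p[1],1.]); return C,v/np.linalg.norm(v)
def onz(d,p,z):
    C,v=ray(d,p); return C+v*(z-C[2])/v[2]
def tri(ds,ps):
    M=np.zeros((3,3));b=np.zeros(3);L=[]
    for d,p in zip(ds,ps):
        C,v=ray(d,p);P=np.eye(3)-np.outer(v,v);M+=P;b+=P@C;L.append((C,P))
    X=np.linalg.solve(M,b); return X,[np.linalg.norm(P@(X-C)) for C,P in L]
def load(f): return np.load(f'pics/{f}.npy',allow_pickle=True).item()
def mask(d,lo,hi):
    h=cv2.cvtColor(d['image'],cv2.COLOR_RGB2HSV); return cv2.inRange(h,np.array(lo),np.array(hi))
def blobs(m,amin=15):
    n,l,s,c=cv2.connectedComponentsWithStats(m); return [(int(s[i,4]),tuple(c[i].round(1)),i) for i in range(1,n) if s[i,4]>=amin]
COL=dict(red=((0,150,80),(6,255,255)),blue=((108,150,90),(122,255,255)),yel=((22,140,90),(32,255,255)),green=((50,100,60),(85,255,255)))
E
python3 - <<'E'
from h import *
for f in('top0','scene0'):
    d=load(f)
    for c in COL: print(f,c,[(a,tuple(map(float,p))) for a,p,_ in blobs(mask(d,*COL[c]))])
t,s=load('top0'),load('scene0')
print('grip',tri([t,s],[(399,220),(202,311)]), 'blue',tri([t,s],[(204,190),(327,177)]))
E
```

```text
top0 red [(2239, (404.3, 99.5)), (92, (421.9, 153.1)), (60, (337.2, 213.2)), (56, (399.4, 219.6)), (59, (385.7, 273.7))]
top0 blue [(405, (202.8, 192.3))]
top0 yel [(432, (255.3, 191.5))]
top0 green [(40, (307.2, 210.1)), (44, (375.3, 221.3)), (42, (307.8, 222.5)), (45, (379.1, 232.9)), (45, (354.1, 278.0)), (45, (358.4, 289.6))]
scene0 red [(118, (246.6, 263.4)), (124, (161.4, 273.9)), (134, (201.6, 309.8)), (152, (251.2, 319.3)), (6130, (336.5, 379.6))]
scene0 blue [(88, (186.9, 74.1)), (47, (326.6, 171.0))]
scene0 yel [(390, (306.3, 204.3))]
scene0 green [(19, (255.7, 245.8)), (34, (268.1, 251.1)), (24, (166.5, 254.6)), (36, (180.2, 257.0)), (39, (203.3, 294.7)), (51, (217.4, 297.5))]
grip (array([ 0.49354399, -0.31115139,  0.03819479]), [np.float64(0.001549317658968311), np.float64(0.0015493176589681814)]) blue (array([0.57246708, 0.25430799, 0.08740884]), [np.float64(0.00021212647875493856), np.float64(0.00021212647875511626)])
```

```bash
python3 - <<'E'
from h import *
t,s=load('top0'),load('scene0')
g=[tri([t,s],p) for p in([(375.3,221.3),(203.3+14.1,297.5)],[(379.1,232.9),(203.3,294.7)])]
print(g)
a,b=[onz(t,p,.014) for p in((375.3,221.3),(379.1,232.9))]
print(a,b,(a+b)/2,'x-axis ang',np.degrees(np.arctan2(*(a-b)[1::-1])))
print('blue/yel at .085', onz(t,(202.8,192.3),.085),onz(t,(255.3,191.5),.085))
E
python3 -m jog '[{"tx":16,"ty":-43},{"tx":16,"ty":-43},{"tx":16,"ty":-43},{"tx":16,"ty":-43},{"tx":16,"ty":-43}]'
python3 -m jog '[{"tx":16,"ty":-43},{"tx":16,"ty":-43},{"tx":16,"ty":-43},{"tx":16,"ty":-43},{"tx":16,"ty":-43}]'
python3 -m jog '[{"tx":16,"ty":-43},{"tx":16,"ty":-43},{"tx":16,"ty":-43},{"tx":16,"ty":-43},{"tx":16,"ty":-43}]'
python3 -m jog '[{"tx":16,"ty":-43},{"tx":16,"ty":-43},{"tx":16,"ty":-43},{"tx":16,"ty":-43},{"tx":0,"ty":0}]'
```

```text
[(array([ 0.49301912, -0.24556408,  0.01571711]), [np.float64(0.0015418071670913098), np.float64(0.0015418071670911823)]), (array([ 0.45767558, -0.25574565,  0.01723386]), [np.float64(0.0010434809608122753), np.float64(0.0010434809608121864)])]
[ 0.49205593 -0.24684232  0.014     ] [ 0.4572579  -0.25703361  0.014     ] [ 0.47465692 -0.25193797  0.014     ] x-axis ang 16.323720197021622
blue/yel at .085 [0.5664368  0.25805104 0.085     ] [0.56862616 0.10794218 0.085     ]validation failed for argument at $[0]...
validation failed for argument at $[0]...
validation failed for argument at $[0]...
validation failed for argument at $[0]...
```

```bash

python3 -m jog '[{"ax":0,"ay":0,"az":0.029,"tx":16,"ty":-43,"tz":0,"grip":88},{"ax":0,"ay":0,"az":0.029,"tx":16,"ty":-43,"tz":0,"grip":88},{"ax":0,"ay":0,"az":0.029,"tx":16,"ty":-43,"tz":0,"grip":88},{"ax":0,"ay":0,"az":0.029,"tx":16,"ty":-43,"tz":0,"grip":88},{"ax":0,"ay":0,"az":0.029,"tx":16,"ty":-43,"tz":0,"grip":88}]'
```

```text
time: 0.65
tool_pos: [0.2288, 0.3388, 0.2385]
tool_rot: [-3.141, 0.0, 3.027]
ft_force: [1.3, -1.2, 1.0]
grip_width: 0.999
finger_force: 0.0
```

```bash

python3 -m jog '[{"ax":0,"ay":0,"az":0.029,"tx":16,"ty":-43,"tz":0,"grip":88},{"ax":0,"ay":0,"az":0.029,"tx":16,"ty":-43,"tz":0,"grip":88},{"ax":0,"ay":0,"az":0.029,"tx":16,"ty":-43,"tz":0,"grip":88},{"ax":0,"ay":0,"az":0.029,"tx":16,"ty":-43,"tz":0,"grip":88},{"ax":0,"ay":0,"az":0.029,"tx":16,"ty":-43,"tz":0,"grip":88}]'
python3 -m jog '[{"ax":0,"ay":0,"az":0.029,"tx":16,"ty":-43,"tz":0,"grip":88},{"ax":0,"ay":0,"az":0.029,"tx":16,"ty":-43,"tz":0,"grip":88},{"ax":0,"ay":0,"az":0.029,"tx":16,"ty":-43,"tz":0,"grip":88},{"ax":0,"ay":0,"az":0.029,"tx":16,"ty":-43,"tz":0,"grip":88},{"ax":0,"ay":0,"az":0.029,"tx":16,"ty":-43,"tz":0,"grip":88}]'
python3 -m jog '[{"ax":0,"ay":0,"az":0.029,"tx":16,"ty":-43,"tz":0,"grip":88},{"ax":0,"ay":0,"az":0.029,"tx":16,"ty":-43,"tz":0,"grip":88},{"ax":0,"ay":0,"az":0.029,"tx":16,"ty":-43,"tz":0,"grip":88},{"ax":0,"ay":0,"az":0.029,"tx":16,"ty":-43,"tz":0,"grip":88},{"ax":0,"ay":0,"az":0,"tx":0,"ty":0,"tz":0,"grip":88}]'
python3 - <<'E'
from h import *
d=grab('wrist','w1'); print(robot.get_obs())
for c in('red','green'): print(c,blobs(mask(d,*COL[c])))
E
```

```text
time: 1.15
tool_pos: [0.3089, 0.1238, 0.2388]
tool_rot: [3.142, 0.001, -3.112]
ft_force: [0.6, 0.9, -0.0]
grip_width: 0.997
finger_force: 0.0
time: 1.65
tool_pos: [0.389, -0.0916, 0.2387]
tool_rot: [-3.141, 0.001, -2.968]
ft_force: [1.4, 0.2, 0.3]
grip_width: 0.997
finger_force: 0.0
time: 2.15
tool_pos: [0.4534, -0.2661, 0.2377]
tool_rot: [-3.141, -0.001, -2.856]
ft_force: [-0.1, -0.7, 0.0]
grip_width: 0.997
finger_force: 0.0
{'time': 2.2, 'joint_pos': array([-7.53979181e-01,  6.83180342e-02,  1.73442883e+00, -5.89816950e-05,
        1.34076549e+00, -2.61089807e+00]), 'joint_vel': array([ 0.04039986, -0.05488636,  0.05806331,  0.0113794 ,  0.01927777,
        0.01981844]), 'tau': array([ -1.39841292, -36.47797465, -35.60723662,  -0.24340943,
        -0.29170481,  -0.24913576]), 'tool_pos': array([ 0.45268136, -0.26352032,  0.23762272]), 'tool_rot': array([ 3.13996605e+00, -1.02112898e-03, -2.85545576e+00]), 'ft_force': array([ 0.35818255,  0.21458042, -0.12277792]), 'wrist_torque': array([0.03741348, 0.0360333 , 0.02535372]), 'finger_force': 0.0, 'grip_width': 1.0004980883577275}
red [(822, (np.float64(320.6), np.float64(51.7)), 1), (700, (np.float64(228.4), np.float64(201.1)), 3), (52, (np.float64(377.5), np.float64(261.8)), 8)]
green [(521, (np.float64(406.8), np.float64(32.5)), 1), (482, (np.float64(404.9), np.float64(71.7)), 2), (416, (np.float64(289.5), np.float64(178.0)), 3), (351, (np.float64(289.5), np.float64(210.5)), 4), (367, (np.float64(460.9), np.float64(256.8)), 5), (39, (np.float64(457.6), np.float64(281.9)), 6)]
```

View pics/w1.png

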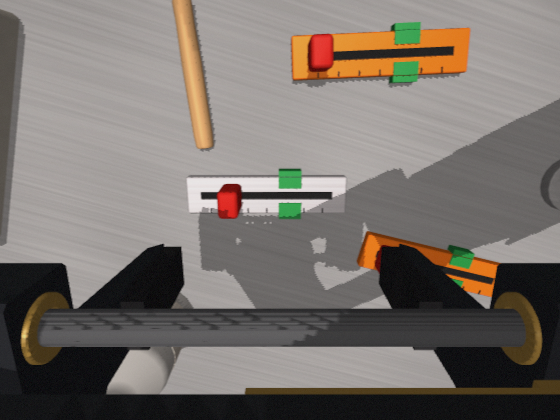

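The wrist view shows the silver track horizontal, about (188..345, 177..213), with the red grip at (229,201) and green tabs at (289.5,178) and (289.5,210.5). The tool yaw is already aligned with the track.

```bash
python3 - <<'E'
from h import *
t,w=load('top0'),load('w1'); s=load('scene0')
a,b=[onz(w,p,.014) for p in((289.5,178.),(289.5,210.5))]
print('green wrist@.014',a,b,(a+b)/2,'x ang',np.degrees(np.arctan2(*(b-a)[1::-1])), 'len',np.linalg.norm(a-b))
print(tri([t,w],[(375.3,221.3),(289.5,210.5)]),tri([t,w],[(379.1,232.9),(289.5,178)]))
print('grip',tri([t,w],[(399.4,219.6),(228.4,201.1)]),tri([t,s,w],[(399.4,219.6),(201.6,309.8),(228.4,201.1)]))
# white corners
c=[onz(w,p,.014) for p in((188,177),(345,177),(345,213),(188,213))]; print(np.round(c,4),np.mean(c,0))
h=cv2.cvtColor(w['image'],cv2.COLOR_RGB2HSV)
m=mask(w,*COL['red']);l=cv2.connectedComponents(m)[1]; k=l==l[201,228]
ys,xs=np.nonzero(k);print(xs.min(),xs.max(),ys.min(),ys.max())
for y in range(ys.min(),ys.max()+1,3): q=xs[ys==y];print(y,q.min(),q.max(),h[y,228,2])
E
```

```text
green wrist@.014 [ 0.45832607 -0.25590587  0.014     ] [ 0.49248428 -0.24566222  0.014     ] [ 0.47540517 -0.25078404  0.014     ] x ang 16.693370045285764 len 0.035661119758260224
(array([ 0.49145658, -0.2461036 ,  0.01780279]), [np.float64(6.186987581505148e-05), np.float64(6.186987581517635e-05)]) (array([ 0.45703869, -0.25621033,  0.01879736]), [np.float64(0.00036736608978154504), np.float64(0.0003673660897813477)])
grip (array([ 0.49099701, -0.30986408,  0.04903568]), [np.float64(0.0013150097423087809), np.float64(0.0013150097423088557)]) (array([ 0.49298764, -0.31057109,  0.04217229]), [np.float64(0.001818816123271692), np.float64(0.0010933078399485388), np.float64(0.0014126372442542366)])
[[ 0.4872 -0.3584  0.014 ]
 [ 0.4409 -0.2003  0.014 ]
 [ 0.4784 -0.1874  0.014 ]
 [ 0.526  -0.35    0.014 ]] [ 0.48312025 -0.27401415  0.014     ]
217 240 184 218
184 226 237 103
187 222 239 107
190 220 240 112
193 217 238 202
196 217 238 226
199 218 238 225
202 218 238 223
205 218 238 223
208 218 239 221
211 218 238 194
214 218 237 217
217 220 236 128
```

```bash
python3 - <<'E'
from h import *
w=load('w1');t=load('top0')
for p in((228,204.5),):
    X=onz(w,p,.054);print(X)
c=np.array([.4828,-.2744]);a=np.radians(16.5);ux=np.array([np.cos(a),np.sin(a)]);uy=np.array([-ux[1],ux[0]])
for n,X in(('w',X),('top',onz(t,(399.4,219.6),.05))):
    print(n,(X[:2]-c)@ux,(X[:2]-c)@uy+.06)
for q in (w,): print('size',np.linalg.norm(onz(w,(218,205),.054)-onz(w,(238.5,205),.054)),np.linalg.norm(onz(w,(228,191.5),.054)-onz(w,(228,217),.054)))
g0=c+uy*(((X[:2]-c)@uy)); print('grip on axis',g0,'need slide dir',uy)
o=robot.get_obs();print(o['tool_pos'],np.degrees(o['tool_rot']),'yaw want',16.5-180)
E
```

```text
[ 0.49183693 -0.30815845  0.054     ]
w -0.0009231327818631912 0.025065104505305517
top -0.0016432464805101418 0.022722787522826284
size 0.019594409909401457 0.02535857902618672
grip on axis [ 0.4933873  -0.31014213] need slide dir [-0.28401534  0.95881973]
[ 0.45268136 -0.26352032  0.23762272] [ 1.79906802e+02 -5.85063808e-02 -1.63605563e+02] yaw want -163.5
```

```bash

python3 -m jog '[{"ax":0,"ay":0,"az":0,"tx":8,"ty":-9.2,"tz":-20,"grip":88},{"ax":0,"ay":0,"az":0,"tx":8,"ty":-9.2,"tz":-20,"grip":88},{"ax":0,"ay":0,"az":0,"tx":8,"ty":-9.2,"tz":-20,"grip":88},{"ax":0,"ay":0,"az":0,"tx":8,"ty":-9.2,"tz":-20,"grip":88},{"ax":0,"ay":0,"az":0,"tx":8,"ty":-9.2,"tz":-20,"grip":88}]'
python3 -m jog '[{"ax":0,"ay":0,"az":0,"tx":0,"ty":0,"tz":-30,"grip":88},{"ax":0,"ay":0,"az":0,"tx":0,"ty":0,"tz":-30,"grip":88},{"ax":0,"ay":0,"az":0,"tx":0,"ty":0,"tz":-30,"grip":88},{"ax":0,"ay":0,"az":0,"tx":0,"ty":0,"tz":-20,"grip":88},{"ax":0,"ay":0,"az":0,"tx":0,"ty":0,"tz":-6,"grip":88}]'
python3 -m jog '[{"ax":0,"ay":0,"az":0,"tx":0,"ty":0,"tz":0,"grip":88},{"ax":0,"ay":0,"az":0,"tx":0,"ty":0,"tz":0,"grip":10},{"ax":0,"ay":0,"az":0,"tx":0,"ty":0,"tz":0,"grip":10},{"ax":0,"ay":0,"az":0,"tx":0,"ty":0,"tz":0,"grip":10},{"ax":0,"ay":0,"az":0,"tx":0,"ty":0,"tz":0,"grip":10}]' 20
python3 -m jog '[{"ax":0,"ay":0,"az":0,"tx":0,"ty":0,"tz":0,"grip":10},{"ax":0,"ay":0,"az":0,"tx":0,"ty":0,"tz":0,"grip":10},{"ax":0,"ay":0,"az":0,"tx":0,"ty":0,"tz":0,"grip":10},{"ax":0,"ay":0,"az":0,"tx":0,"ty":0,"tz":0,"grip":10},{"ax":0,"ay":0,"az":0,"tx":0,"ty":0,"tz":0,"grip":10}]' 20
```

```text
time: 2.7
tool_pos: [0.4928, -0.3063, 0.1381]
tool_rot: [3.141, -0.0, -2.852]
ft_force: [0.9, -0.3, 0.8]
grip_width: 1.001
finger_force: 0.0
time: 3.2
tool_pos: [0.4912, -0.3048, 0.0204]
tool_rot: [3.137, -0.002, -2.852]
ft_force: [-0.2, -0.3, -0.1]
grip_width: 0.997
finger_force: 0.0
time: 3.7
tool_pos: [0.4932, -0.3079, 0.0236]
tool_rot: [-3.14, 0.001, -2.852]
ft_force: [-0.5, 0.1, -0.5]
grip_width: 0.658
finger_force: 0.0
time: 4.2
tool_pos: [0.4928, -0.3078, 0.0227]
tool_rot: [-3.141, 0.0, -2.852]
ft_force: [0.6, -1.7, -0.1]
grip_width: 0.228
finger_force: 20.0
```

```bash

python3 -m jog '[{"ax":0,"ay":0,"az":0,"tx":-3.4,"ty":11.5,"tz":0,"grip":10},{"ax":0,"ay":0,"az":0,"tx":-3.4,"ty":11.5,"tz":0,"grip":10},{"ax":0,"ay":0,"az":0,"tx":-3.4,"ty":11.5,"tz":0,"grip":10},{"ax":0,"ay":0,"az":0,"tx":-3.4,"ty":11.5,"tz":0,"grip":10},{"ax":0,"ay":0,"az":0,"tx":-3.4,"ty":11.5,"tz":0,"grip":10}]' 20
python3 -m jog '[{"ax":0,"ay":0,"az":0,"tx":0,"ty":0,"tz":0,"grip":10},{"ax":0,"ay":0,"az":0,"tx":0,"ty":0,"tz":0,"grip":10},{"ax":0,"ay":0,"az":0,"tx":0,"ty":0,"tz":0,"grip":10},{"ax":0,"ay":0,"az":0,"tx":0,"ty":0,"tz":0,"grip":10},{"ax":0,"ay":0,"az":0,"tx":0,"ty":0,"tz":0,"grip":10}]' 20
python3 - <<'E'
from h import *
for f in('w2','top2','scene2'):
    d=grab({'w':'wrist','t':'top','s':'scene'}[f[0]],f)
    for c in('red','green'): print(f,c,[(a,tuple(map(float,p))) for a,p,_ in blobs(mask(d,*COL[c]))])
w=load('w2'); im=w['image'][:,:,::-1]; cv2.imwrite('pics/w2b.png',np.hstack([im[100:420],cv2.resize(load('top2')['image'][190:260,340:420,::-1],(240,210),interpolation=0).repeat(1,0)[:210] if 0 else im[100:420,:0]]))
E
```

```text
time: 4.7
tool_pos: [0.4754, -0.2487, 0.0227]
tool_rot: [3.141, -0.0, -2.852]
ft_force: [1.0, -1.3, -2.2]
grip_width: 0.226
finger_force: 20.0
time: 5.2
tool_pos: [0.4759, -0.2503, 0.0227]
tool_rot: [3.141, 0.0, -2.853]
ft_force: [-0.7, 1.9, 0.8]
grip_width: 0.225
finger_force: 20.0
w2 red [(3834, (281.1, 272.0)), (889, (508.4, 380.1))]
w2 green [(1040, (280.0, 204.6)), (937, (280.0, 224.8))]
top2 red [(3321, (404.5, 99.6)), (95, (421.7, 153.1)), (58, (337.3, 212.9))]
top2 green [(40, (307.2, 210.1)), (41, (307.9, 222.4))]
scene2 red [(122, (246.6, 263.5)), (121, (161.3, 273.8)), (165, (251.1, 318.8)), (6155, (336.5, 379.6))]
scene2 green [(22, (255.5, 246.0)), (34, (268.1, 251.1)), (24, (166.5, 254.6)), (37, (180.3, 257.1)), (43, (218.1, 298.0))]
```

View pics/w2.png

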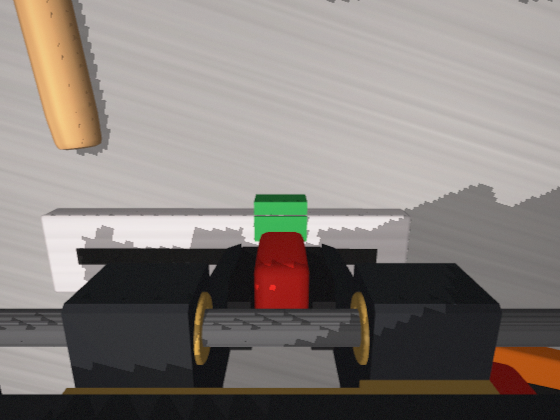

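The view shows the red grip centred on the green band (column 281 against 280). Release, rise, and go to the blue cap.

```bash

python3 -m jog '[{"ax":0,"ay":0,"az":0,"tx":0,"ty":0,"tz":0,"grip":60},{"ax":0,"ay":0,"az":0,"tx":0,"ty":0,"tz":0,"grip":60},{"ax":0,"ay":0,"az":0,"tx":0,"ty":0,"tz":0,"grip":60},{"ax":0,"ay":0,"az":0,"tx":0,"ty":0,"tz":0,"grip":60},{"ax":0,"ay":0,"az":0,"tx":0,"ty":0,"tz":0,"grip":60}]'
python3 -m jog '[{"ax":0,"ay":0,"az":0,"tx":0,"ty":0,"tz":20,"grip":88},{"ax":0,"ay":0,"az":0,"tx":0,"ty":0,"tz":40,"grip":88},{"ax":0,"ay":0,"az":0,"tx":0,"ty":0,"tz":50,"grip":88},{"ax":0,"ay":0,"az":0,"tx":0,"ty":0,"tz":50,"grip":88},{"ax":0,"ay":0,"az":0,"tx":0,"ty":0,"tz":40,"grip":88}]'
python3 -m jog '[{"ax":0,"ay":0,"az":-0.026,"tx":8,"ty":45,"tz":0,"grip":88},{"ax":0,"ay":0,"az":-0.026,"tx":8,"ty":45,"tz":0,"grip":88},{"ax":0,"ay":0,"az":-0.026,"tx":8,"ty":45,"tz":0,"grip":88},{"ax":0,"ay":0,"az":-0.026,"tx":8,"ty":45,"tz":0,"grip":88},{"ax":0,"ay":0,"az":-0.026,"tx":8,"ty":45,"tz":0,"grip":88}]'
python3 -m jog '[{"ax":0,"ay":0,"az":-0.026,"tx":8,"ty":45,"tz":0,"grip":88},{"ax":0,"ay":0,"az":-0.026,"tx":8,"ty":45,"tz":0,"grip":88},{"ax":0,"ay":0,"az":-0.026,"tx":8,"ty":45,"tz":0,"grip":88},{"ax":0,"ay":0,"az":-0.026,"tx":8,"ty":45,"tz":0,"grip":88},{"ax":0,"ay":0,"az":-0.026,"tx":8,"ty":45,"tz":0,"grip":88}]'
python3 -m jog '[{"ax":0,"ay":0,"az":-0.026,"tx":8,"ty":45,"tz":0,"grip":88},{"ax":0,"ay":0,"az":0,"tx":0,"ty":0,"tz":0,"grip":88},{"ax":0,"ay":0,"az":0,"tx":0,"ty":0,"tz":0,"grip":88},{"ax":0,"ay":0,"az":0,"tx":0,"ty":0,"tz":0,"grip":88},{"ax":0,"ay":0,"az":0,"tx":0,"ty":0,"tz":0,"grip":88}]'
python3 - <<'E'
from h import *
d=grab('wrist','w3'); print(d['obs']['tool_pos'],d['obs']['tool_rot'],blobs(mask(d,*COL['blue'])))
t=grab('top','top3')
for c in('red','green'): print([(a,tuple(map(float,p))) for a,p,_ in blobs(mask(t,*COL[c]))])
cv2.imwrite('pics/top3c.png',cv2.resize(t['image'][170:300,280:450,::-1],None,fx=4,fy=4))
E
```

```text
time: 5.85
tool_pos: [0.4758, -0.2502, 0.0227]
tool_rot: [-3.141, 0.0, -2.852]
ft_force: [0.3, 0.7, 0.3]
grip_width: 0.656
finger_force: 0.0
time: 6.35
tool_pos: [0.4762, -0.2504, 0.2259]
tool_rot: [-3.139, 0.001, -2.852]
ft_force: [1.1, -0.8, 0.2]
grip_width: 0.999
finger_force: 0.0
time: 6.85
tool_pos: [0.5158, -0.0234, 0.223]
tool_rot: [-3.141, 0.001, -2.984]
ft_force: [0.2, 0.4, -0.3]
grip_width: 0.999
finger_force: 0.0
time: 7.35
tool_pos: [0.5558, 0.2019, 0.2228]
tool_rot: [-3.141, 0.0, -3.113]
ft_force: [0.7, -0.4, 0.2]
grip_width: 1.001
finger_force: 0.0
time: 7.85
tool_pos: [0.5639, 0.2436, 0.2228]
tool_rot: [-3.141, -0.0, -3.14]
ft_force: [0.5, -0.2, -1.0]
grip_width: 1.002
finger_force: 0.0
[0.56387763 0.24360949 0.22275185] [-3.14131389e+00 -9.44571076e-05 -3.13995852e+00] [(4228, (np.float64(301.8), np.float64(193.4)), 1)]
[(3276, (404.3, 99.7)), (94, (421.8, 153.1)), (61, (337.2, 213.2)), (59, (379.3, 225.7)), (60, (385.7, 273.7))]
[(40, (307.2, 210.1)), (23, (374.5, 220.3)), (41, (307.8, 222.4)), (34, (379.1, 233.6)), (45, (354.1, 278.0)), (45, (358.4, 289.6))]
```

View pics/w3.png

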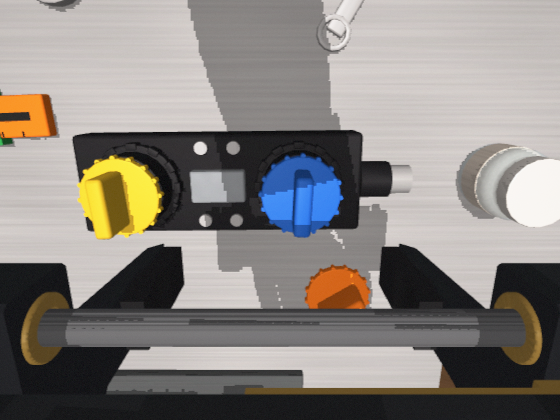

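The wrist view shows the blue cap centred near (302,193), its wing nearly vertical in the image (columns ~295-311), yellow on the left at (118,195), and the jar clear on the right. In the top view the red grip stayed on the band (379.3,225.7).

```bash
python3 - <<'E'
from h import *
w=load('w3');t=load('top3');t0=load('top0')
X=onz(t,(379.3,225.7),.05);c=np.array([.4828,-.2744]);a=np.radians(16.5);print('vent(top)',(X[:2]-c)@[-np.sin(a),np.cos(a)]+.06)
print('tri disc',tri([t0,w],[(202.8,192.3),(301.8,193.4)]))
g=w['image'][:,:,2].astype(int)
for r in(165,180,200,210,220,228,234): print(r,' '.join(map(str,g[r,284:322:1])))
cv2.imwrite('pics/w3c.png',cv2.resize(w['image'][145:245,250:350,::-1],None,fx=5,fy=5))
E
```

```text
vent(top) 0.08460107729026842
tri disc (array([0.57073628, 0.26115166, 0.06621362]), [np.float64(0.0006165180034216234), np.float64(0.0006165180034213598)])
165 180 178 178 179 177 177 179 179 179 178 176 180 177 179 178 179 178 178 177 175 176 177 178 178 177 176 178 176 175 174 176 174 174 176 175 174 173 174
180 176 177 178 178 177 177 177 176 176 160 123 101 116 139 156 161 164 166 164 162 160 161 162 161 159 159 156 147 134 142 170 176 173 173 170 173 172 173
200 245 245 245 245 245 245 245 245 229 155 115 164 215 232 242 246 246 246 246 244 244 243 243 242 242 236 221 195 197 233 244 244 244 244 244 243 244 243
210 244 244 244 244 244 244 244 243 212 104 137 197 228 238 243 245 244 244 244 243 243 242 242 241 238 226 209 192 218 243 243 242 242 243 243 242 243 243
220 172 173 171 172 172 170 174 174 152 115 170 220 232 240 244 243 243 242 242 241 241 240 239 237 228 217 184 195 237 237 237 237 237 237 236 236 236 236
228 170 171 172 171 171 171 170 170 147 112 137 157 163 169 172 170 171 169 169 167 167 168 165 159 153 140 139 157 169 169 170 168 168 165 157 129 73 39
234 136 135 134 134 136 134 136 135 135 136 142 157 165 170 171 170 168 168 167 166 165 163 162 158 149 131 126 137 135 137 136 138 136 140 138 138 137 136
```

View pics/w3c.png

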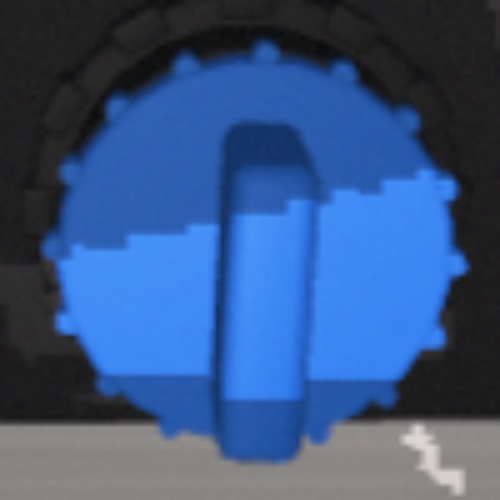

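The crop shows the wing's top face spanning image rows 178–237 and columns ~295–311, centre about (303,207.5). I take a second wrist view from another place for its height.

```bash
python3 - <<'E'
from h import *
w=load('w3')
print(onz(w,(303,207.5),.12),onz(w,(303.3,178),.12),onz(w,(302.3,237),.12))
E
python3 -m jog '[{"ax":0,"ay":0,"az":0,"tx":0,"ty":3,"tz":-5,"grip":88},{"ax":0,"ay":0,"az":0,"tx":0,"ty":3,"tz":-10,"grip":88},{"ax":0,"ay":0,"az":0,"tx":0,"ty":3,"tz":-10,"grip":88},{"ax":0,"ay":0,"az":0,"tx":0,"ty":3,"tz":-10,"grip":88},{"ax":0,"ay":0,"az":0,"tx":0,"ty":0,"tz":-5,"grip":88}]' 25
python3 - <<'E'
from h import *
d=grab('wrist','w4'); print(d['obs']['tool_pos'],d['obs']['tool_rot'],blobs(mask(d,*COL['blue'])))
cv2.imwrite('pics/w4c.png',cv2.resize(d['image'][150:270,225:345,::-1],None,fx=5,fy=5))
E
```

```text
[0.56812774 0.25926966 0.12      ] [0.54642763 0.25910584 0.12      ] [0.59087077 0.25914564 0.12      ]
time: 8.45
tool_pos: [0.5629, 0.2572, 0.1806]
tool_rot: [-3.141, -0.003, -3.138]
ft_force: [0.2, 0.4, -0.3]
grip_width: 0.998
finger_force: 0.0
[0.56286307 0.25722536 0.18064305] [-3.14110302e+00 -2.52761532e-03 -3.13784732e+00] [(5017, (np.float64(282.1), np.float64(209.5)), 1)]
```

View pics/w4c.png

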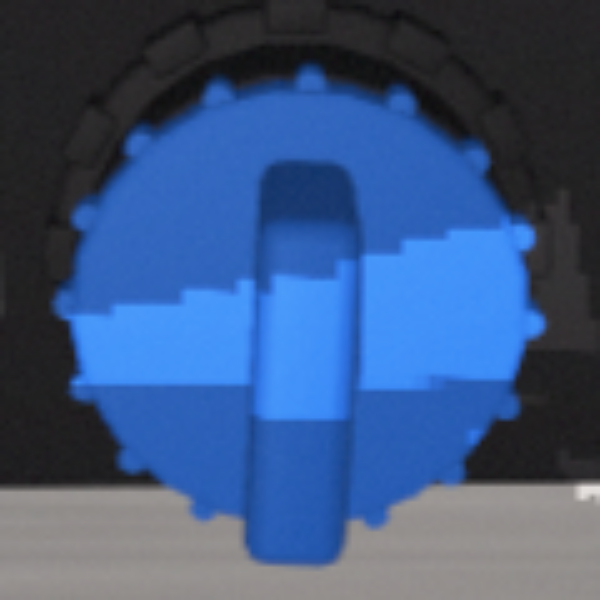

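In the crop the wing's top face runs from about (286.2,194) to (283.8,263), centre (285,228), nearly aligned with the fingers.

```bash
python3 - <<'E'
from h import *
w,v=load('w3'),load('w4')
print(tri([w,v],[(303,207.5),(285,228.3)]))
a,b,c=[onz(v,p,.12) for p in((286.2,193.6),(283.8,263),(285,228.3))]
print(a,b,c,np.degrees(np.arctan2(*(b-a)[1::-1])))
E
```

```text
(array([0.56960951, 0.25954803, 0.11482679]), [np.float64(7.28023581411193e-05), np.float64(7.280235814131773e-05)])
[0.54591404 0.26001535 0.12      ] [0.59074665 0.25880582 0.12      ] [0.56770721 0.2594274  0.12      ] -1.5454026726456565
```

```bash

python3 -m jog '[{"ax":0,"ay":0,"az":-0.02,"tx":4,"ty":3.7,"tz":-10,"grip":88},{"ax":0,"ay":0,"az":0,"tx":0,"ty":0,"tz":-25,"grip":88},{"ax":0,"ay":0,"az":0,"tx":0,"ty":0,"tz":-30,"grip":88},{"ax":0,"ay":0,"az":0,"tx":0,"ty":0,"tz":-20,"grip":88},{"ax":0,"ay":0,"az":0,"tx":0,"ty":0,"tz":-8,"grip":60}]' 25
python3 -m jog '[{"ax":0,"ay":0,"az":0,"tx":0,"ty":0,"tz":0,"grip":40},{"ax":0,"ay":0,"az":0,"tx":0,"ty":0,"tz":0,"grip":4},{"ax":0,"ay":0,"az":0,"tx":0,"ty":0,"tz":0,"grip":4},{"ax":0,"ay":0,"az":0,"tx":0,"ty":0,"tz":0,"grip":4},{"ax":0,"ay":0,"az":0,"tx":0,"ty":0,"tz":0,"grip":4}]' 25
python3 -m jog '[{"ax":0,"ay":0,"az":0,"tx":0,"ty":0,"tz":0,"grip":4},{"ax":0,"ay":0,"az":0,"tx":0,"ty":0,"tz":0,"grip":4},{"ax":0,"ay":0,"az":0,"tx":0,"ty":0,"tz":0,"grip":4},{"ax":0,"ay":0,"az":0,"tx":0,"ty":0,"tz":0,"grip":4},{"ax":0,"ay":0,"az":0,"tx":0,"ty":0,"tz":0,"grip":4}]' 25
python3 - <<'E'
from h import *
o=robot.get_obs();print(o['tool_rot'],o['wrist_torque'],o['grip_width'],o['finger_force'])
E
```

```text
time: 9.0
tool_pos: [0.5666, 0.2604, 0.0869]
tool_rot: [-3.141, -0.004, 3.124]
ft_force: [0.3, 0.4, 0.3]
grip_width: 0.929
finger_force: 0.0
time: 9.5
tool_pos: [0.5683, 0.2608, 0.0906]
tool_rot: [3.141, 0.001, 3.125]
ft_force: [-0.1, -0.7, 0.2]
grip_width: 0.477
finger_force: 0.0
time: 10.0
tool_pos: [0.5678, 0.2606, 0.0897]
tool_rot: [-3.141, -0.0, 3.125]
ft_force: [0.3, 0.6, 0.8]
grip_width: 0.145
finger_force: 25.0
[-3.14146344e+00 -1.10985604e-04  3.12479118e+00] [-0.08345261 -0.07676978 -0.01970903] 0.14489979809044268 24.971065185964108
```

Gripped at 12.8 mm. Try counterclockwise first, gently.

```bash

python3 -m jog '[{"ax":0,"ay":0,"az":0.04,"tx":0,"ty":0,"tz":0,"grip":4},{"ax":0,"ay":0,"az":0.04,"tx":0,"ty":0,"tz":0,"grip":4},{"ax":0,"ay":0,"az":0.04,"tx":0,"ty":0,"tz":0,"grip":4},{"ax":0,"ay":0,"az":0.04,"tx":0,"ty":0,"tz":0,"grip":4},{"ax":0,"ay":0,"az":0.04,"tx":0,"ty":0,"tz":0,"grip":4}]' 25
python3 - <<'E'
from h import *
o=robot.get_obs();print(o['tool_rot'],o['wrist_torque'],o['grip_width'],o['finger_force'])
E
python3 -m jog '[{"ax":0,"ay":0,"az":0.04,"tx":0,"ty":0,"tz":0,"grip":4},{"ax":0,"ay":0,"az":0.04,"tx":0,"ty":0,"tz":0,"grip":4},{"ax":0,"ay":0,"az":0.04,"tx":0,"ty":0,"tz":0,"grip":4},{"ax":0,"ay":0,"az":0,"tx":0,"ty":0,"tz":0,"grip":4},{"ax":0,"ay":0,"az":0,"tx":0,"ty":0,"tz":0,"grip":4}]' 25
python3 - <<'E'
from h import *
o=robot.get_obs();print(o['tool_rot'],o['wrist_torque'],o['grip_width'],o['finger_force'])
E
```

```text
time: 10.5
tool_pos: [0.5678, 0.2607, 0.0897]
tool_rot: [3.142, 0.0, -2.957]
ft_force: [0.1, 0.2, 1.1]
grip_width: 0.148
finger_force: 25.0
[ 3.14152607e+00  2.52219103e-05 -2.95674672e+00] [ 0.01397494  0.02527133 -0.00832815] 0.14800453319780113 24.967879867181182
time: 11.0
tool_pos: [0.5679, 0.2606, 0.0897]
tool_rot: [-3.142, 0.0, -2.839]
ft_force: [-0.1, 0.6, 0.4]
grip_width: 0.148
finger_force: 25.0
[-3.14158632e+00  1.04407922e-04 -2.83940696e+00] [-0.00885081 -0.01155095  0.00961779] 0.14806191186670337 24.97479666955769
```

```bash

python3 -m jog '[{"ax":0,"ay":0,"az":0.04,"tx":0,"ty":0,"tz":0,"grip":4},{"ax":0,"ay":0,"az":0.04,"tx":0,"ty":0,"tz":0,"grip":4},{"ax":0,"ay":0,"az":0.04,"tx":0,"ty":0,"tz":0,"grip":4},{"ax":0,"ay":0,"az":0,"tx":0,"ty":0,"tz":0,"grip":4},{"ax":0,"ay":0,"az":0,"tx":0,"ty":0,"tz":0,"grip":4}]' 25
python3 - <<'E'
from h import *
o=robot.get_obs();print(o['tool_rot'],o['wrist_torque'],o['grip_width'],o['finger_force'])
d=grab('wrist','w5');cv2.imwrite('pics/w5c.png',d['image'][100:420,100:460,::-1])
E
```

```text
time: 11.5
tool_pos: [0.5678, 0.2606, 0.0897]
tool_rot: [-3.142, -0.0, -2.72]
ft_force: [-0.2, 0.0, 0.4]
grip_width: 0.148
finger_force: 25.0
[-3.14156444e+00 -2.78775032e-07 -2.71989082e+00] [0.01866816 0.009739   0.04297964] 0.14781721063184475 24.974758685566485
```

25° without a stop: this is the loosening way. Continue to the stop near 65°.

```bash

python3 -m jog '[{"ax":0,"ay":0,"az":0.1,"tx":0,"ty":0,"tz":0,"grip":4},{"ax":0,"ay":0,"az":0.1,"tx":0,"ty":0,"tz":0,"grip":4},{"ax":0,"ay":0,"az":0.1,"tx":0,"ty":0,"tz":0,"grip":4},{"ax":0,"ay":0,"az":0.1,"tx":0,"ty":0,"tz":0,"grip":4},{"ax":0,"ay":0,"az":0.1,"tx":0,"ty":0,"tz":0,"grip":4}]' 25
python3 -m jog '[{"ax":0,"ay":0,"az":0.05,"tx":0,"ty":0,"tz":0,"grip":4},{"ax":0,"ay":0,"az":0.05,"tx":0,"ty":0,"tz":0,"grip":4},{"ax":0,"ay":0,"az":0.05,"tx":0,"ty":0,"tz":0,"grip":4},{"ax":0,"ay":0,"az":0,"tx":0,"ty":0,"tz":0,"grip":4},{"ax":0,"ay":0,"az":0,"tx":0,"ty":0,"tz":0,"grip":4}]' 25
python3 - <<'E'
from h import *
o=robot.get_obs();print(o['tool_rot'],o['wrist_torque'],o['grip_width'],o['finger_force'])
E
python3 -m jog '[{"ax":0,"ay":0,"az":0.02,"tx":0,"ty":0,"tz":0,"grip":4},{"ax":0,"ay":0,"az":0.02,"tx":0,"ty":0,"tz":0,"grip":4},{"ax":0,"ay":0,"az":0,"tx":0,"ty":0,"tz":0,"grip":4},{"ax":0,"ay":0,"az":0,"tx":0,"ty":0,"tz":0,"grip":4},{"ax":0,"ay":0,"az":0,"tx":0,"ty":0,"tz":0,"grip":4}]' 25
python3 - <<'E'
from h import *
o=robot.get_obs();print(o['tool_rot'],o['wrist_torque'],o['grip_width'],o['finger_force'])
E
```

```text
time: 12.05
tool_pos: [0.5678, 0.2606, 0.0897]
tool_rot: [-3.142, 0.0, -2.215]
ft_force: [-0.3, -0.0, 1.1]
grip_width: 0.144
finger_force: 25.0
time: 12.55
tool_pos: [0.5678, 0.2606, 0.0897]
tool_rot: [-3.142, 0.0, -2.07]
ft_force: [-0.6, -0.2, 0.1]
grip_width: 0.146
finger_force: 25.0
[-3.14152415e+00  4.33684806e-05 -2.07016856e+00] [ 0.07018724 -0.01093572  0.01323536] 0.14636970389198042 24.974639494903386
time: 13.05
tool_pos: [0.568, 0.2606, 0.0898]
tool_rot: [-3.141, 0.0, -2.029]
ft_force: [2.5, -0.4, -0.9]
grip_width: 0.145
finger_force: 25.0
[-3.14121210e+00  2.18251201e-04 -2.02866236e+00] [ 0.0819213  -0.1915571  -0.02998326] 0.14487495712226856 24.96988113038242
```

```bash

python3 -m jog '[{"ax":0,"ay":0,"az":0.02,"tx":0,"ty":0,"tz":0,"grip":4},{"ax":0,"ay":0,"az":0.02,"tx":0,"ty":0,"tz":0,"grip":4},{"ax":0,"ay":0,"az":0,"tx":0,"ty":0,"tz":0,"grip":4},{"ax":0,"ay":0,"az":0,"tx":0,"ty":0,"tz":0,"grip":4},{"ax":0,"ay":0,"az":0,"tx":0,"ty":0,"tz":0,"grip":4}]' 25
python3 - <<'E'
from h import *
o=robot.get_obs();print(o['tool_rot'],o['wrist_torque'],o['grip_width'],o['finger_force'])
E
```

```text
time: 13.55
tool_pos: [0.5683, 0.2605, 0.0899]
tool_rot: [-3.141, 0.0, -1.989]
ft_force: [5.4, -0.9, -2.3]
grip_width: 0.149
finger_force: 25.0
[-3.14070550e+00  4.17833053e-04 -1.98863420e+00] [ 0.00465607 -0.82280224 -0.03588207] 0.1485668352365884 24.988697685766965
```

Side force is rising, so the cap is at the stop. Back off ~2° and lift gently.

```bash

python3 -m jog '[{"ax":0,"ay":0,"az":-0.035,"tx":0,"ty":0,"tz":0,"grip":4},{"ax":0,"ay":0,"az":0,"tx":0,"ty":0,"tz":0,"grip":4},{"ax":0,"ay":0,"az":0,"tx":0,"ty":0,"tz":2,"grip":4},{"ax":0,"ay":0,"az":0,"tx":0,"ty":0,"tz":2,"grip":4},{"ax":0,"ay":0,"az":0,"tx":0,"ty":0,"tz":2,"grip":4}]' 30
python3 - <<'E'
from h import *
o=robot.get_obs();print(o['tool_rot'],o['wrist_torque'],o['grip_width'],o['finger_force'])
E
```

```text
time: 14.05
tool_pos: [0.5676, 0.2603, 0.0956]
tool_rot: [3.141, -0.001, -2.023]
ft_force: [4.3, -1.4, -4.1]
grip_width: 0.147
finger_force: 30.0
[ 3.14123437e+00 -7.51964687e-04 -2.02305262e+00] [-0.25747609 -0.67580542 -0.06914027] 0.14688285502250678 29.998469687998295
```

```bash

python3 -m jog '[{"ax":0,"ay":0,"az":0,"tx":0,"ty":0,"tz":3,"grip":4},{"ax":0,"ay":0,"az":0,"tx":0,"ty":0,"tz":3,"grip":4},{"ax":0,"ay":0,"az":0,"tx":0,"ty":0,"tz":3,"grip":4},{"ax":0,"ay":0,"az":0,"tx":0,"ty":0,"tz":3,"grip":4},{"ax":0,"ay":0,"az":0,"tx":0,"ty":0,"tz":3,"grip":4}]' 30
python3 -m jog '[{"ax":0,"ay":0,"az":0,"tx":0,"ty":0,"tz":4,"grip":4},{"ax":0,"ay":0,"az":0,"tx":0,"ty":0,"tz":6,"grip":4},{"ax":0,"ay":0,"az":0,"tx":0,"ty":0,"tz":8,"grip":4},{"ax":0,"ay":0,"az":0,"tx":0,"ty":0,"tz":8,"grip":4},{"ax":0,"ay":0,"az":0,"tx":0,"ty":0,"tz":8,"grip":4}]' 30
python3 -m jog '[{"ax":0,"ay":0,"az":0,"tx":0,"ty":0,"tz":10,"grip":4},{"ax":0,"ay":0,"az":0,"tx":0,"ty":0,"tz":10,"grip":4},{"ax":0,"ay":0,"az":0,"tx":0,"ty":0,"tz":10,"grip":4},{"ax":0,"ay":0,"az":0,"tx":0,"ty":0,"tz":10,"grip":4},{"ax":0,"ay":0,"az":0,"tx":0,"ty":0,"tz":5,"grip":4}]' 30
python3 -m jog '[{"ax":0,"ay":0,"az":0,"tx":0,"ty":0,"tz":0,"grip":4},{"ax":0,"ay":0,"az":0,"tx":0,"ty":0,"tz":0,"grip":4},{"ax":0,"ay":0,"az":0,"tx":0,"ty":0,"tz":0,"grip":4},{"ax":0,"ay":0,"az":0,"tx":0,"ty":0,"tz":0,"grip":4},{"ax":0,"ay":0,"az":0,"tx":0,"ty":0,"tz":0,"grip":4}]' 30
python3 - <<'E'
from h import *
d=grab('wrist','w6'); s=grab('scene','scene6'); t=grab('top','top6')
im=np.hstack([d['image'][:,100:460],s['image'][90:370,140:420].repeat(1,0) if 0 else cv2.resize(s['image'][110:335,170:400],(430,420))]);cv2.imwrite('pics/e.png',im[:,:,::-1])
for c in('red','blue'): print(c,[(a,tuple(map(float,p))) for a,p,_ in blobs(mask(t,*COL[c]))])
E
```

```text
time: 14.55
tool_pos: [0.5674, 0.2609, 0.111]
tool_rot: [3.141, -0.0, -2.023]
ft_force: [0.7, -0.1, -1.5]
grip_width: 0.147
finger_force: 30.0
time: 15.05
tool_pos: [0.568, 0.2607, 0.1457]
tool_rot: [-3.141, 0.0, -2.023]
ft_force: [0.8, -0.2, -1.2]
grip_width: 0.141
finger_force: 30.0
time: 15.55
tool_pos: [0.5684, 0.2608, 0.1913]
tool_rot: [-3.14, 0.001, -2.023]
ft_force: [-0.3, -0.2, -0.7]
grip_width: 0.145
finger_force: 30.0
time: 16.05
tool_pos: [0.5676, 0.2605, 0.1892]
tool_rot: [3.141, -0.001, -2.023]
ft_force: [-0.2, -0.2, -2.4]
grip_width: 0.144
finger_force: 30.0
red [(3263, (404.3, 99.8)), (94, (421.8, 153.1)), (61, (337.2, 213.2)), (58, (379.3, 225.7)), (60, (385.7, 273.7))]
blue []
```

View pics/e.png

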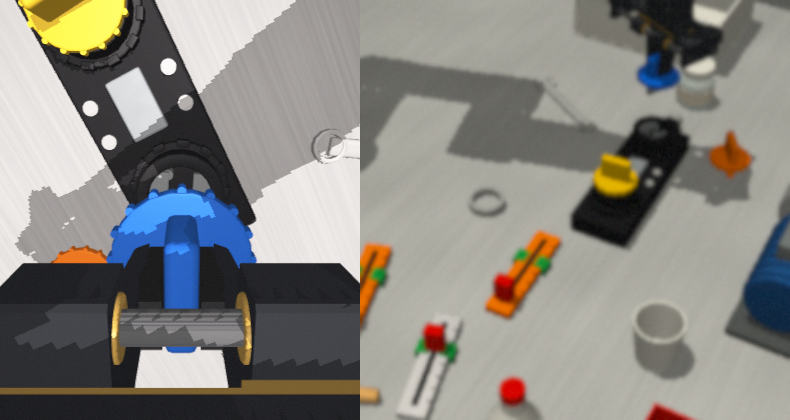

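The wrist half shows the blue cap upright in the fingers, around (180,270), with the port open below it. The scene half confirms it hanging at about (658,72), with the yellow cap seated and the red grip on its green band. Lifted 99 mm; hand in.

```bash
python3 -c "
from station import robot
print(robot.finish_job())"
```

```text
the job is handed in; nothing more can be done
None
```

Job handed in at about 16 s; the hand-in call returned no verdict. At that point the red vent grip was on the green band (about 0.085 m). The blue cap had unscrewed counter-clockwise and was held upright about 10 cm above its port. The yellow cap was still seated, and I saw no bystander moved.

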